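Stand the uneven arch on the two-level miniature set

TASK

Take the coral-pink arch with one long and one short leg off its cardboard packing block and stand it upright on the two-level miniature aquarium set, the long leg's foot on the white patch of the lower deck and the short leg's foot on the white patch of the upper deck, then let go of it. Then press down gently on the top of the arch for a moment to feel that it does not rock, and back off, leaving it standing there. Leave the blue-grey arch with equal legs and the pencil tin where they are.

Things in the scene. Friction and masses are not known exactly. Their poses are not given: they have to be found in the camera images.
- arch_mid (a point): Centre of the crown of the loose coral-pink arch (0.24 kg). Crown: bar 110 (x) x 30 (y) x 30 mm (z), flat top 15 mm above this point. Long leg at x -40 mm, its underside 65 mm below this point; short leg at x +40, underside 40 mm below. Feet 26 x 44 mm. Flat sides clear over x -27..27: grip there across y from above. z up. Starts level on a cardboard block with steps 6 and 31 mm high.
- stage_seat (a point): Fixed miniature set, 170 (x) x 110 (y) mm, step at x 0: sand-coloured lower deck (-x half) 12 mm, blue-green upper deck (+x half) 37 mm above the table. White patches 52 x 70 mm centred at x -40 and +40 mm, y 0. This point is over the step, 77 mm above the table: where the arch's crown centre comes, x axes pointing the same way, when the arch stands right. z up.
- twin_mid (a point): Bystander: crown centre, 65 mm above the table, of a loose blue-grey arch of the same size but with two equal legs, standing on the table. Leave alone.
- tin: Bystander: loose pencil tin, cream with an orange band, 68 mm across, 95 mm high, pencils to 140 mm. Origin at the centre of its underside. Leave alone.

How it is judged:
On the way, in this order (a step that is already met when the one before it is completed fails the run):
1. the coral arch stands level on the set, a foot on each deck's patch, and is let go (horizontal distance between arch_mid and stage_seat below 0.02 m and z of arch_mid in the frame of stage_seat between -0.006 and 0.006 m and angle between the x axis of arch_mid and the x axis of stage_seat, either way round below 0.3 rad and angle between arch_mid's own z axis and vertical below 0.06 rad and contact force between the fingers and arch below 0.1 N and linear speed of arch below 0.02 m/s and angular speed of arch below 0.1 rad/s), for 0.2 s.
2. the fingers press down on top of the standing arch (at least about 2 N), and it stays level (horizontal distance between arch_mid and stage_seat below 0.02 m and z of arch_mid in the frame of stage_seat between -0.006 and 0.006 m and angle between the x axis of arch_mid and the x axis of stage_seat, either way round below 0.3 rad and angle between arch_mid's own z axis and vertical below 0.06 rad and contact force between the fingers and arch above 1.5 N and contact force between arch and stage above 4.5 N and z of the grasp point in the frame of arch_mid above 0.02 m), for 0.1 s.
At the end, for the whole second after the job is handed in: The coral arch stands released and at rest on the set, long leg on the lower deck and short leg on the upper: its crown centre within 20 mm horizontally and 6 mm in height of the seat point, turned less than 0.3 rad from the set's x axis, upright within 0.06 rad (all of step 1); the robot touches nothing.
It fails at once if the blue-grey arch is moved more than 30 mm (distance of twin_mid from where it was at the start of the episode above 0.03 m).
It fails at once if the pencil tin is moved more than 30 mm (distance of tin from where it was at the start of the episode above 0.03 m).
It fails at once if the arch is dropped or pressed from above onto the set with more than 60 N (contact force between arch and stage above 60 N and z of the grasp point in the frame of arch_mid above 0.02 m).
It also fails if it takes over 46 s, if anything falls off the work surface, if the arm or the gripper's body presses on something with over 40 N, if the wrist force passes 120 N, or if a joint passes its speed limit or range.

ROBOT

A 6-joint arm with a two-finger parallel gripper is mounted at the origin on the work surface. World frame = base frame: x ahead of the robot, y to its left, z up, the work surface at z = 0. Lengths are in m, angles in rad, forces in N, time in s.
With the tool pointing down it reaches from about 0.3 to 0.85 m from the base axis. Payload 4.2 kg.
Tool frame: the origin (TCP) lies midway between the tips of the shut fingers; the grasp point (between the pads) lies 19 mm behind it (robot.grip_point_offset is the distance from the TCP to the grasp point, in m); x points along the fingers, y is the direction in which the jaws open and shut, and the axes are right-handed (so a half turn about x gives the same grasp; the last joint's range is limited). The gripper opens to 91 mm and grips with 3 to 60 N. Pads are 32 mm wide; open, the fingers measure 118 mm over their backs; the gripper's body (76 mm by 178 mm) begins 60 mm behind the grasp point.
Start: joints at [-1.141, 0.32, 1.565, -0, 1.257, -0.02], TCP at [0.25, -0.518, 0.214] pointing down, gripper open.
Joint ranges: [-3.11, 3.11], [-0.84, 2.01], [0.21, 2.61], [-1.34, 4.49], [0.05, 2.63], [-2.56, 2.56]. Speed limits (rad/s): [2.57, 2.57, 3.14, 3.14, 3.14, 3.14].

INTERFACE

Orientations are given as a unit quaternion [w, x, y, z].
In Python, from plant import robot gives the robot as it stands.
- The arm moves only by the tool play_rows, never from a script. Its argument "series" is a list of rows, each a list of 7 numbers: the turn, a rotation vector about the world's x, y, z in rad, then the shift along the world's x, y, z in mm, then the gripper command: -1 is shut, 1 is fully open, values between are in proportion. In form: [[wx, wy, wz, tx, ty, tz, hand], ...]. A call has 1 to 5 rows; each row is the pose to reach, as a shift and turn from the pose commanded when the call began; what a row does not reach only later rows make up. A row lasts 1/10 s, in which the tool goes at most 50 mm and 8.59 degrees, less where a joint would pass 70% of its speed; a pose out of reach is approached as far as the arm can. A call with a gripper value outside its range is refused whole. The fingers move at their own pace and stop on an object; "grip_force" is the grip in N (left out, the last holds). Time passes only in rows, so rows that repeat a pose let the fingers close. It gives the time, the measured TCP pose, the force and the opening at its end, in the units of the state.
- robot.get_state(): the state, without advancing time (a new reading comes with each control period).
- robot.get_image(name): name is "scene" or "top" or "wrist"; returns a dict with "img" (480x640x3 uint8, blue, green, red), "fovy" (degrees; the focal length in pixels is half the picture's height over the tangent of half this angle, whatever the lens; pixels are square), "cx", "cy" (the principal point, pixels), "k1" (the pictures are not rectified: a ray, as slopes to the right and down, at radius r is drawn at 1 + k1 r^2 times it, then the intrinsics apply), "extrinsics" (4x4, takes a point from camera to world coordinates); the wrist camera has in their place "tool_from_camera" (4x4, takes a point from camera to tool coordinates, whose origin is the TCP and whose axes are the tool frame's). Camera axes: x right, y up, looking along -z (the intrinsics and any distortion apply to the point x, -y, -z); pixel columns grow to the right and rows downward; lengths in m; the calibration is good to about 2 mm. A picture is of the moment at which its call begins: read the wrist's pose just before it. There is no depth.
- robot.hand_in(): hands the job in, once; it reports no verdict.
The state is a dict: "t": time; "qpos": joint angles; "qvel": joint speeds; "effort": joint torques, N m; "eef_pos": TCP position; "eef_rot": TCP orientation; "ft_force": force on the tool from outside, world axes, zero at the start; "wrist_torque": the same for the moment, N m; "finger_gap": finger opening in m.
Only numpy, scipy, OpenCV 4.12 (cv2) and the standard library are available. Lean on these libraries where they do the work, as an engineer would, in place of code of your own. Each camera call takes 0.05 s, during which the arm holds its last target.

## Working session

There is one attempt and no reset: what is moved stays moved. The work goes in short steps, Python scripts to look and compute and a tool call to move; the robot and the scene stay as the last step left them, time stands still between calls to the robot, and variables do not carry over. Pictures are saved under pics/ and viewed, and the job is handed in when it is done.

Besides the shell and the picture viewer there is one more tool, called after ">>>" as a command line: name --pt "numbers of a row" for each row, then --argument value for the rest. play_rows: Moves the arm, as the interface text tells. Its arguments: {"type":"object","properties":{"series":{"type":"array","items":{"type":"array","items":{"type":"number"}}},"grip_force":{"type":"number"}},"required":["series"]}

```bash
mkdir -p pics; ls; python3 - <<'E'
from plant import robot
import cv2,numpy as np
print(robot.get_state())
for n in("scene","top","wrist"):
    d=robot.get_image(n); cv2.imwrite(f"pics/{n}0.png",d.pop("img")); print(n,d)
E
```

```text
pics
{'t': 0.0, 'qpos': array([-1.14099003e+00,  3.20325975e-01,  1.56566744e+00, -5.15875928e-06,
        1.25739487e+00, -2.00150613e-02]), 'qvel': array([-0.00198262,  0.00248745,  0.00071169,  0.00030387, -0.00141851,
       -0.00321456]), 'effort': array([-3.82855487e-04, -4.12463415e+01, -2.31976730e+01,  7.27514620e-02,
        4.59356164e-02, -1.41663945e-04]), 'eef_pos': array([ 0.2497959 , -0.51735172,  0.21310521]), 'eef_rot': array([-0.15707772, -0.68916634, -0.15832016,  0.68942808]), 'ft_force': array([ 0.09954492, -0.43265899,  0.24709133]), 'wrist_torque': array([-0.06953236,  0.01212532,  0.03289556]), 'finger_gap': 0.09132606994279643}
scene {'fovy': 57.21661590220793, 'cx': 317.7331196019159, 'cy': 244.44706179578606, 'k1': -0.08953206166547777, 'extrinsics': array([[ 0.74542311, -0.5275562 ,  0.40746636,  0.8413377 ],
       [ 0.6665692 ,  0.58491257, -0.46212854, -0.30020384],
       [ 0.00546658,  0.61608582,  0.78766006,  0.6152952 ],
       [ 0.        ,  0.        ,  0.        ,  1.        ]])}
top {'fovy': 46.48416279947384, 'cx': 327.3595605085771, 'cy': 237.73958612894907, 'k1': -0.07193580385756168, 'extrinsics': array([[-0.0482802 ,  0.97203825, -0.22980572,  0.36353933],
       [-0.99882146, -0.04812952,  0.00626425,  0.02078971],
       [-0.00497135,  0.22983733,  0.97321636,  1.06008196],
       [ 0.        ,  0.        ,  0.        ,  1.        ]])}
wrist {'fovy': 63.20919535278401, 'cx': 322.99800535149495, 'cy': 240.2026460016217, 'k1': -0.06151358198686966, 'tool_from_camera': array([[-1.88312163e-03,  2.65999170e-01, -9.63971418e-01,
        -1.71099630e-01],
       [ 9.99998050e-01, -7.20062642e-05, -1.97336926e-03,
        -4.48553433e-05],
       [-5.94326566e-04, -9.63973255e-01, -2.65998516e-01,
        -7.58588475e-02],
       [ 0.00000000e+00,  0.00000000e+00,  0.00000000e+00,
         1.00000000e+00]])}
```

View pics/scene0.png

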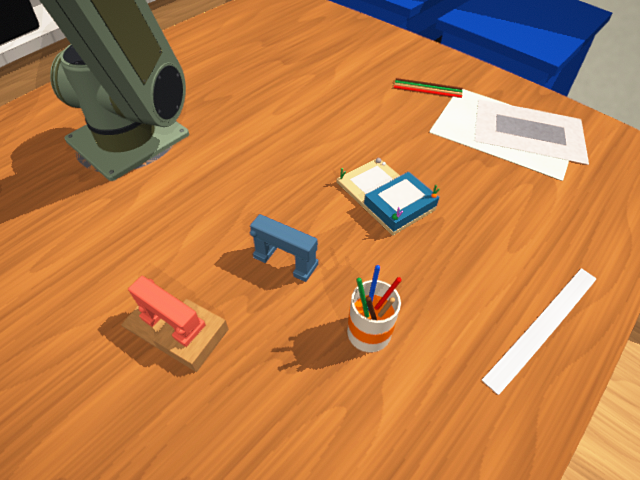

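View pics/top0.png

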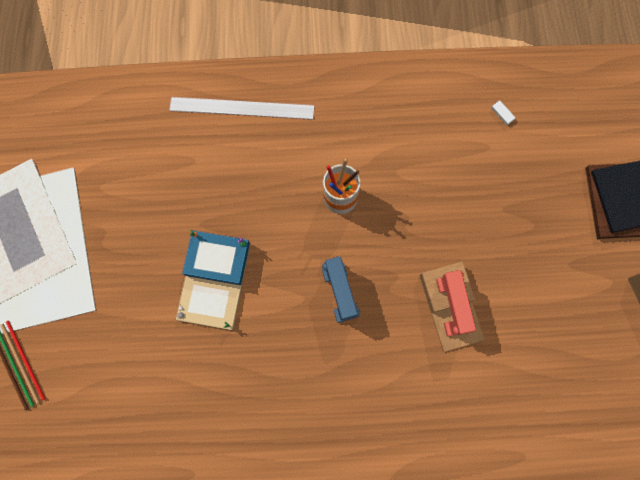

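View pics/wrist0.png

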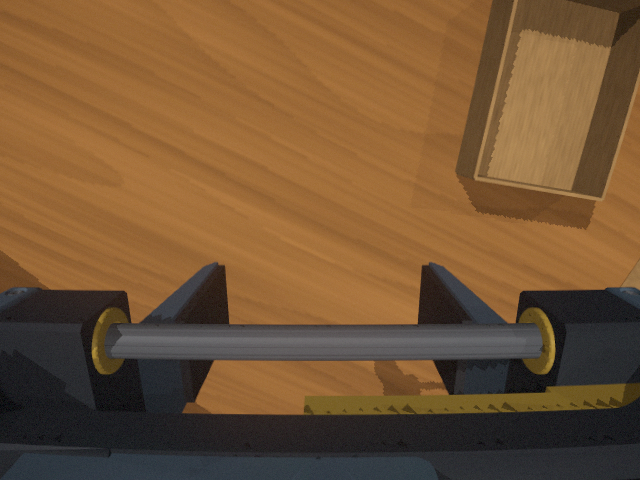

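```bash
cat > h.py <<'E'
import cv2,numpy as np
def K(d):
    f=240/np.tan(np.radians(d["fovy"])/2)
    return np.array([[f,0,d["cx"]],[0,f,d["cy"]],[0,0,1]]),np.array([d["k1"],0,0,0,0.])
def ray(d,px,T):
    k,dist=K(d)
    p=cv2.undistortPoints(np.array(px,float).reshape(-1,1,2),k,dist,None,None).reshape(-1,2)
    v=np.c_[p[:,0],-p[:,1],-np.ones(len(p))]@T[:3,:3].T
    return T[:3,3],v
def onz(d,px,z,T=None):
    T=d["extrinsics"] if T is None else T
    o,v=ray(d,px,T); return o+v*((z-o[2])/v[:,2])[:,None]
def proj(d,P,T=None):
    T=d["extrinsics"] if T is None else T
    c=(np.atleast_2d(P)-T[:3,3])@T[:3,:3]
    k,dist=K(d); c=c*[1,-1,-1]
    return cv2.projectPoints(c,np.zeros(3),np.zeros(3),k,dist)[0].reshape(-1,2)
E
python3 - <<'E'
import cv2,numpy as np
t=cv2.imread("pics/top0.png");s=cv2.imread("pics/scene0.png")
a=cv2.resize(t[255:355,415:500],None,fx=5,fy=5,interpolation=0)
b=cv2.resize(s[260:380,95:235],None,fx=5,fy=5,interpolation=0)[:500]
c=cv2.resize(t[225:335,170:255],None,fx=4.5,fy=4.5,interpolation=0)
cv2.imwrite("pics/za.png",a);cv2.imwrite("pics/zb.png",b);cv2.imwrite("pics/zc.png",c)
h=cv2.cvtColor(t,cv2.COLOR_BGR2HSV)
for p in [(455,285),(460,300),(465,320),(450,300),(430,285),(208,302),(213,258)]: print(p,t[p[1],p[0]],h[p[1],p[0]])
E
```

```text
(455, 285) [ 99 116 225] [  4 143 225]
(460, 300) [ 92 111 222] [  4 149 222]
(465, 320) [101 116 225] [  4 141 225]
(450, 300) [ 51  60 136] [  3 159 136]
(430, 285) [ 85 130 175] [ 15 131 175]
(208, 302) [218 226 226] [ 30   9 226]
(213, 258) [219 226 226] [ 30   8 226]
```

View pics/za.png

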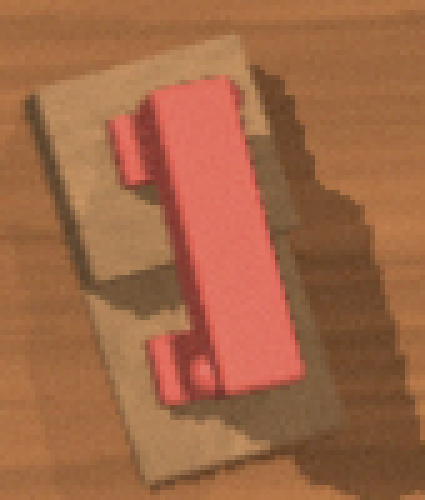

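View pics/zb.png

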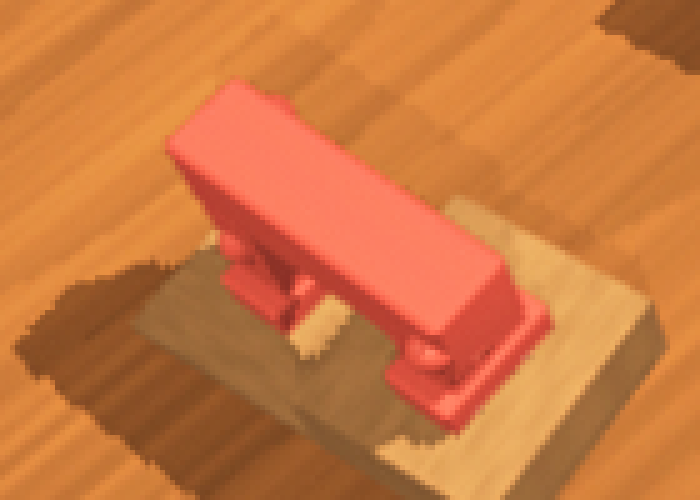

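View pics/zc.png

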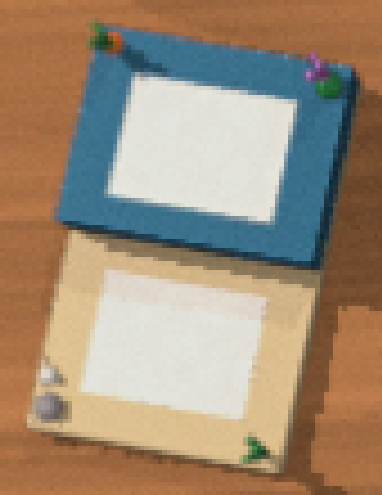

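The top view shows the coral arch at about (458,302), with its short leg on the high step at the far (+x) end. The set is at about (213,280), with its upper deck also at +x. So the arch keeps the same sense and needs only a small turn.

```bash
cat > m.py <<'E'
from h import *
import sys
def cal(): 
    from plant import robot
    return {n:robot.get_image(n) for n in("scene","top")}
def comp(mask,near):
    n,l,st,c=cv2.connectedComponentsWithStats(mask.astype(np.uint8))
    i=1+np.argmin([np.hypot(*(c[k]-near)) if st[k,4]>60 else 1e9 for k in range(1,n)])
    return (l==i).astype(np.uint8)
def rect(d,m,z):
    cs=max(cv2.findContours(m,cv2.RETR_EXTERNAL,cv2.CHAIN_APPROX_NONE)[0],key=cv2.contourArea)
    P=onz(d,cs.reshape(-1,2),z)
    r=cv2.minAreaRect((P[:,:2]*1000).astype(np.float32))
    b=cv2.boxPoints(r); e=[b[1]-b[0],b[2]-b[1]]; e.sort(key=np.linalg.norm)
    L=e[1]
    return np.round(r[0],1),np.round([np.linalg.norm(e[1]),np.linalg.norm(e[0])],1),round(float(np.degrees(np.arctan2(L[1],L[0]))),1)
E
python3 - <<'E'
from m import *
D=cal()
for n,a,lo,up in(("top",(459,302),(208,302),(213,258)),("scene",(165,310),(372,178),(405,196))):
    d=D[n];h=cv2.cvtColor(d["img"],cv2.COLOR_BGR2HSV);H,S,V=[h[...,i].astype(int) for i in range(3)]
    m0=((H<9)|(H>174))&(S>110)
    print(n,np.percentile(V[comp(m0,a)>0],[10,30,50,70,90]))
    for th in ((200,210) if n=="top" else (225,240,250)):
        print(n,"crown",th,rect(d,comp(m0&(V>th),a),.086))
    w=(S<40)&(V>150)
    print(n,"lower",rect(d,comp(w,lo),.012),"upper",rect(d,comp(w,up),.037))
E
```

```text
top [139. 206. 223. 224. 225.]
top crown 200 (array([ 468.7, -211.7]), array([107.7,  28. ], dtype=float32), 8.4)
top crown 210 (array([ 468.6, -211.8]), array([107.2,  27.1], dtype=float32), 8.4)
top lower (array([499.7, 244.8]), array([69.4, 51.8], dtype=float32), 77.6) upper (array([578.2, 227.5]), array([70.6, 52.4], dtype=float32), 77.4)
scene [183. 215. 253. 253. 253.]
scene crown 225 (array([ 469.7, -209.8]), array([110.4,  31.8], dtype=float32), 8.3)
scene crown 240 (array([ 469.4, -210.4]), array([109.5,  29.5], dtype=float32), 8.2)
scene crown 250 (array([ 469.8, -211. ]), array([107.6,  27. ], dtype=float32), 8.4)
scene lower (array([498.7, 247.2]), array([70.6, 48.9], dtype=float32), 77.0) upper (array([578. , 229.7]), array([72. , 53.9], dtype=float32), 76.6)
```

```bash
python3 - <<'E'
from plant import robot
from scipy.spatial.transform import Rotation as R
import numpy as np
s=robot.get_state();w,x,y,z=s["eef_rot"];M=R.from_quat([x,y,z,w]).as_matrix()
print(M.round(3),s["t"],s["ft_force"],s["eef_pos"]); p=s["eef_pos"]
yaw=np.degrees(np.arctan2(M[1,1],M[0,1]));print("yaw tool y",yaw)
for t in (98.4,-81.6): print(t, np.radians((t-yaw+180)%360-180))
print((np.array([.469,-.211,.054])-p)*1000)
E
```

```text
[[-0.     0.435 -0.901]
 [ 0.001 -0.901 -0.435]
 [-1.    -0.001 -0.   ]] 0.25 [ 1.39053449  0.1883885  -0.50189096] [ 0.2499138  -0.51762084  0.21355722]
yaw tool y -64.22926920833088
98.4 2.838416207797606
-81.6 -0.30317644579218755
[ 219.08620317  306.62083894 -159.55721698]
```

>>> play_rows --pt "0 0 -0.07 27 38 0 1" --pt "0 0 -0.14 54 76 0 1" --pt "0 0 -0.21 82 115 0 1" --pt "0 0 -0.27 110 153 0 1" --pt "0 0 -0.303 137 191 0 1"

```text
t: 0.75
eef_pos: [0.3878, -0.3252, 0.214]
eef_rot: [0.051, 0.705, 0.051, -0.705]
ft_force: [1.5, -1.0, -0.2]
finger_gap: 0.0908
```

>>> play_rows --pt "0 0 0 27 38 -10 1" --pt "0 0 0 55 77 -30 1" --pt "0 0 0 82 115 -60 1" --pt "0 0 0 82 115 -60 1" --pt "0 0 0 82 115 -60 1"

```text
t: 1.25
eef_pos: [0.4689, -0.2108, 0.1531]
eef_rot: [-0.053, -0.704, -0.053, 0.706]
ft_force: [0.1, 0.0, -0.1]
finger_gap: 0.0913
```

```bash
python3 - <<'E'
from plant import robot
from m import *
from scipy.spatial.transform import Rotation as R
s=robot.get_state();w,x,y,z=s["eef_rot"];T=np.eye(4);T[:3,:3]=R.from_quat([x,y,z,w]).as_matrix();T[:3,3]=s["eef_pos"]
print(s["t"],s["eef_pos"],T[:3,1],s["ft_force"])
d=robot.get_image("wrist");cv2.imwrite("pics/w1.png",d["img"])
t=robot.get_image("top");cv2.imwrite("pics/t1.png",t["img"])
W=T@d["tool_from_camera"]
h=cv2.cvtColor(d["img"],cv2.COLOR_BGR2HSV);H,S,V=[h[...,i].astype(int) for i in range(3)]
c=proj(d,[[.469,-.211,.086]],W);print(c)
m=((H<9)|(H>174))&(S>110)&(V>190)
dd=dict(d,extrinsics=W);print(rect(dd,comp(m,c[0]),.086))
E
```

```text
1.25 [ 0.4688847  -0.21078941  0.15310317] [ 1.49047744e-01 -9.88829606e-01 -8.83263598e-04] [ 0.06123863  0.01644179 -0.06031566]
[[323.15015696 255.24660347]]
(array([ 472.6, -208.7]), array([103.9,  31.4], dtype=float32), 8.5)
```

View pics/w1.png

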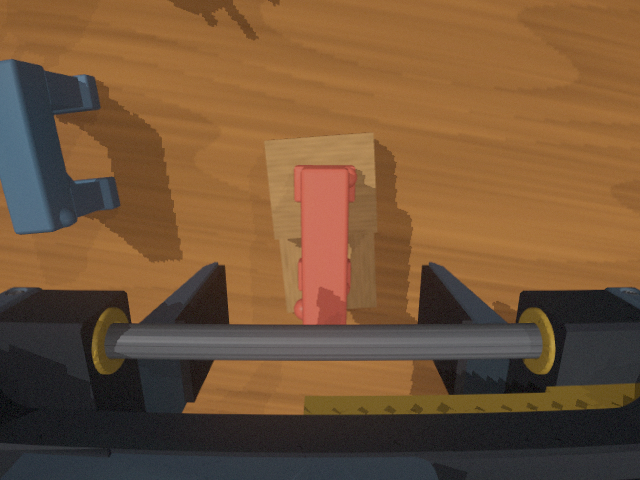

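The wrist view has the arch centred between the fingers with its far end at (325,167), within 2 mm of the measured pose. Next I go down and grip.

>>> play_rows --pt "0 0 0 0 1 -35 1" --pt "0 0 0 0 1 -70 1" --pt "0 0 0 0 1 -90 1" --pt "0 0 0 0 1 -99 1" --pt "0 0 0 0 1 -99 1" --grip_force 20

```text
t: 1.85
eef_pos: [0.4685, -0.212, 0.0549]
eef_rot: [-0.051, -0.705, -0.051, 0.705]
ft_force: [-0.7, 0.0, 0.1]
finger_gap: 0.091
```

>>> play_rows --pt "0 0 0 0 0 0 -1" --pt "0 0 0 0 0 0 -1" --pt "0 0 0 0 0 0 -1" --pt "0 0 0 0 0 0 -1" --pt "0 0 0 0 0 0 -1" --grip_force 20

```text
t: 2.35
eef_pos: [0.4692, -0.2108, 0.0554]
eef_rot: [0.052, 0.705, 0.052, -0.705]
ft_force: [-0.0, -0.1, 0.4]
finger_gap: 0.0542
```

>>> play_rows --pt "0 0 0 0 0 0 -1" --pt "0 0 0 0 0 0 -1" --pt "0 0 0 0 0 0 -1" --pt "0 0 0 0 0 0 -1" --pt "0 0 0 0 0 0 -1"

```text
t: 2.85
eef_pos: [0.4691, -0.211, 0.055]
eef_rot: [0.052, 0.705, 0.052, -0.705]
ft_force: [1.7, -0.4, 0.4]
finger_gap: 0.0297
```

>>> play_rows --pt "0 0 0 0 0 0 -1" --pt "0 0 0 0 0 0 -1"

```text
t: 3.05
eef_pos: [0.4691, -0.2109, 0.055]
eef_rot: [0.052, 0.705, 0.052, -0.705]
ft_force: [-0.6, -1.0, -0.3]
finger_gap: 0.0296
```

>>> play_rows --pt "0 0 0 0 0 8 -1" --pt "0 0 0 0 0 25 -1" --pt "0 0 0 0 0 60 -1" --pt "0 0 0 0 0 95 -1" --pt "0 0 0 0 0 125 -1"

```text
t: 3.55
eef_pos: [0.4687, -0.2105, 0.1819]
eef_rot: [0.052, 0.705, 0.052, -0.705]
ft_force: [0.7, -0.1, -2.7]
finger_gap: 0.0298
```

```bash
python3 - <<'E'
from plant import robot
import cv2
s=robot.get_state();print(s["eef_pos"],s["ft_force"],s["wrist_torque"],s["finger_gap"])
for n in("scene","wrist"): cv2.imwrite(f"pics/{n}2.png",robot.get_image(n)["img"])
E
```

```text
[ 0.46874322 -0.21052591  0.18186396] [ 0.68731227 -0.08675862 -2.68233797] [-0.01298025 -0.05927612 -0.00627248] 0.02981910662669595
```

View pics/scene2.png

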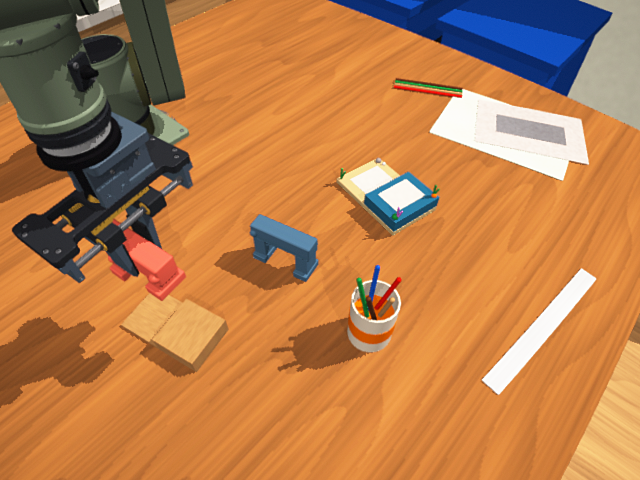

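View pics/wrist2.png

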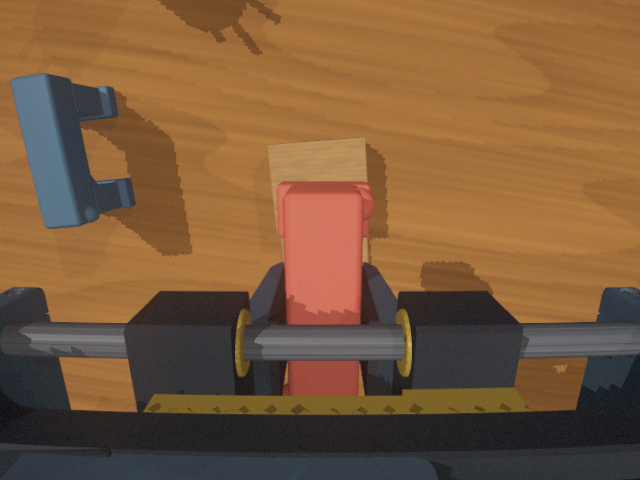

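>>> play_rows --pt "0 0 -0.03 5 30 0 -1" --pt "0 0 -0.07 11 72 0 -1" --pt "0 0 -0.11 18 116 0 -1" --pt "0 0 -0.15 25 160 0 -1" --pt "0 0 -0.19 32 204 0 -1"

```text
t: 4.15
eef_pos: [0.4997, -0.005, 0.1784]
eef_rot: [0.016, -0.706, 0.016, 0.708]
ft_force: [0.9, -0.9, -2.9]
finger_gap: 0.0299
```

>>> play_rows --pt "0 0 -0.04 7 44 0 -1" --pt "0 0 -0.08 14 88 0 -1" --pt "0 0 -0.12 21 132 0 -1" --pt "0 0 -0.15 28 176 0 -1" --pt "0 0 -0.166 34 216 0 -1"

```text
t: 4.65
eef_pos: [0.5338, 0.211, 0.1781]
eef_rot: [0.073, -0.702, 0.074, 0.704]
ft_force: [0.4, -0.4, -2.1]
finger_gap: 0.0298
```

>>> play_rows --pt "0 0 -0.01 4 28 -20 -1" --pt "0 0 -0.01 4 28 -50 -1" --pt "0 0 -0.01 4 28 -75 -1" --pt "0 0 -0.01 4 28 -75 -1" --pt "0 0 -0.01 4 28 -75 -1"

```text
t: 5.15
eef_pos: [0.5383, 0.2369, 0.1041]
eef_rot: [0.077, -0.702, 0.078, 0.704]
ft_force: [0.5, 0.3, -0.7]
finger_gap: 0.03
```

```bash
python3 - <<'E'
from plant import robot
from m import *
s=robot.get_state();w,x,y,z=s["eef_rot"]
from scipy.spatial.transform import Rotation as R
M=R.from_quat([x,y,z,w]).as_matrix()
print(s["t"],s["eef_pos"],np.degrees(np.arctan2(M[1,1],M[0,1])),M[:,0],s["ft_force"],s["finger_gap"])
for n in("scene","wrist","top"):
    im=robot.get_image(n)["img"];cv2.imwrite(f"pics/{n}3.png",im)
    if n=="scene": cv2.imwrite("pics/sz3.png",cv2.resize(im[60:260,280:480],None,fx=3,fy=3,interpolation=2))
E
```

```text
5.15 [0.53834257 0.23692431 0.10408852] -102.56412302334317 [-2.37463845e-03 -9.42040190e-04 -9.99996737e-01] [ 0.45842928  0.26948668 -0.65855822] 0.029974807800340734
```

View pics/sz3.png

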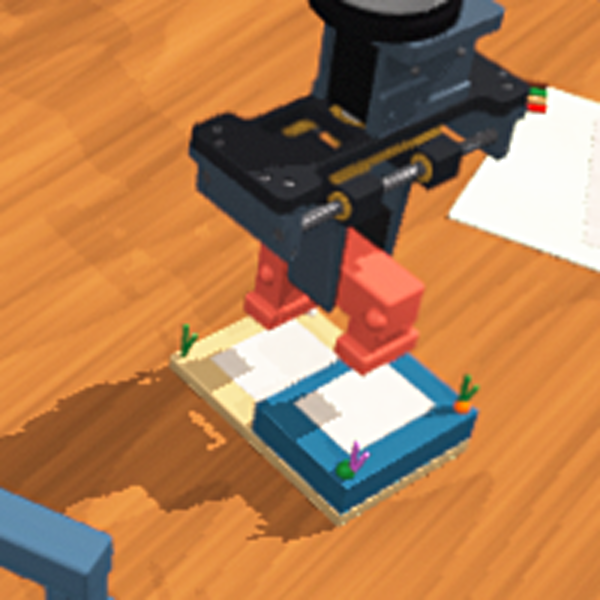

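View pics/wrist3.png

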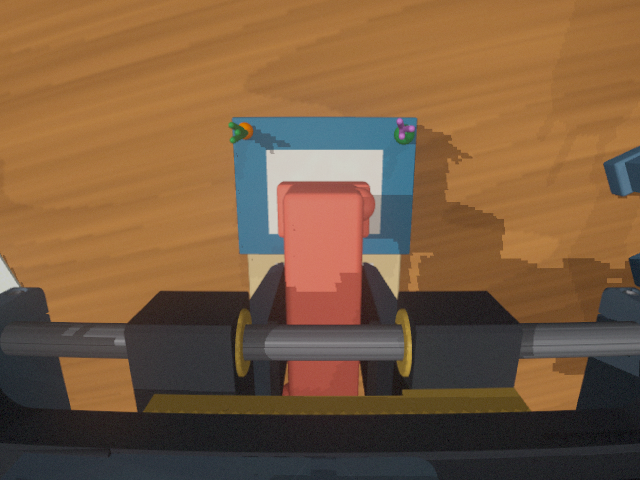

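View pics/top3.png

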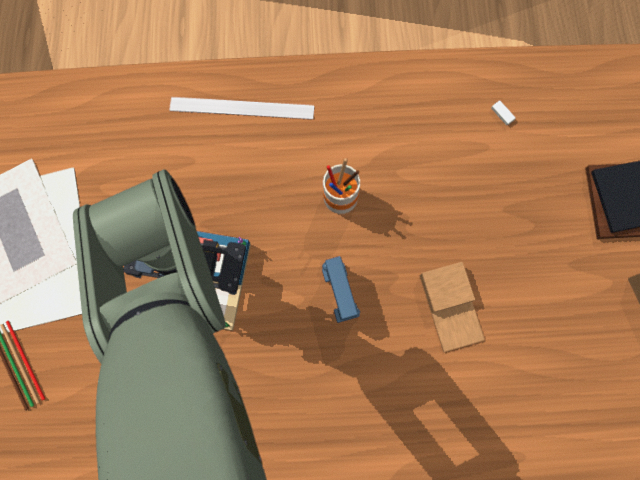

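The arch hangs level over the set. In the wrist view the upper patch spans columns 267–383 and the crown is centred on it at 325. I lower it to just above contact, then in small steps while watching the force.

>>> play_rows --pt "0 0 0 0 0 -15 -1" --pt "0 0 0 0 0 -28 -1" --pt "0 0 0 0 0 -36 -1" --pt "0 0 0 0 0 -40 -1" --pt "0 0 0 0 0 -40 -1"

```text
t: 5.8
eef_pos: [0.5388, 0.237, 0.0645]
eef_rot: [0.077, -0.703, 0.078, 0.703]
ft_force: [-0.1, -0.4, -2.4]
finger_gap: 0.0301
```

>>> play_rows --pt "0 0 0 0 0 -1 -1" --pt "0 0 0 0 0 -2 -1" --pt "0 0 0 0 0 -2 -1" --pt "0 0 0 0 0 -2 -1"

```text
t: 6.2
eef_pos: [0.5392, 0.2372, 0.0632]
eef_rot: [-0.077, 0.703, -0.077, -0.703]
ft_force: [-0.4, 0.0, -3.1]
finger_gap: 0.0299
```

>>> play_rows --pt "0 0 0 0 0 -1 -1" --pt "0 0 0 0 0 -1 -1" --pt "0 0 0 0 0 -1 -1"

```text
t: 6.5
eef_pos: [0.539, 0.2372, 0.062]
eef_rot: [0.077, -0.703, 0.077, 0.703]
ft_force: [-0.0, 0.7, -2.2]
finger_gap: 0.0297
```

>>> play_rows --pt "0 0 0 0 0 -1 -1" --pt "0 0 0 0 0 -1 -1" --pt "0 0 0 0 0 -1 -1"

```text
t: 6.8
eef_pos: [0.5391, 0.2372, 0.061]
eef_rot: [-0.077, 0.703, -0.077, -0.703]
ft_force: [-0.5, 0.4, -2.4]
finger_gap: 0.0297
```

>>> play_rows --pt "0 0 0 0 0 -1 -1" --pt "0 0 0 0 0 -1 -1" --pt "0 0 0 0 0 -1 -1"

```text
t: 7.1
eef_pos: [0.5391, 0.2372, 0.0609]
eef_rot: [-0.077, 0.703, -0.077, -0.703]
ft_force: [-1.1, -1.9, 6.5]
finger_gap: 0.0297
```

```bash
python3 - <<'E'
from plant import robot
from m import *
s=robot.get_state();print(s["eef_pos"],s["ft_force"])
im=robot.get_image("scene")["img"]
cv2.imwrite("pics/sz4.png",cv2.resize(im[60:260,280:480],None,fx=3,fy=3,interpolation=2))
E
```

```text
[0.5391146  0.23718579 0.06094739] [-1.05830891 -1.90568782  6.49028028]
```

View pics/sz4.png

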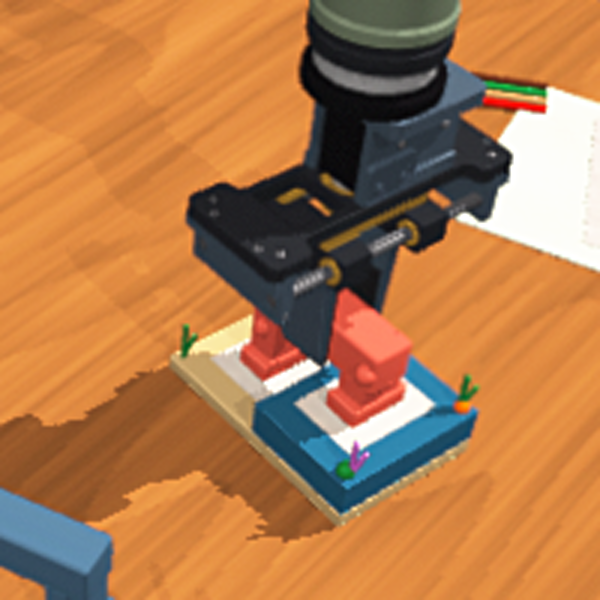

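Contact came at the expected height (TCP 0.061 m), and the feet are on both patches. Next I release and back up.

>>> play_rows --pt "0 0 0 0 0 0 0.2" --pt "0 0 0 0 0 0 0.2" --pt "0 0 0 0 0 0 0.2" --pt "0 0 0 0 0 0 0.2" --pt "0 0 0 0 0 0 0.2"

```text
t: 7.65
eef_pos: [0.539, 0.2372, 0.0598]
eef_rot: [0.077, -0.703, 0.077, 0.703]
ft_force: [-0.9, -1.2, -0.2]
finger_gap: 0.0545
```

>>> play_rows --pt "0 0 0 0 0 0 0.2" --pt "0 0 0 0 0 0 0.2" --pt "0 0 0 0 0 0 0.2" --pt "0 0 0 0 0 0 0.2"

```text
t: 8.05
eef_pos: [0.539, 0.2372, 0.06]
eef_rot: [-0.077, 0.703, -0.077, -0.703]
ft_force: [0.2, 0.6, 0.3]
finger_gap: 0.0548
```

>>> play_rows --pt "0 0 0 0 0 15 0.2" --pt "0 0 0 0 0 40 0.2" --pt "0 0 0 0 0 75 0.2" --pt "0 0 0 0 0 90 0.2" --pt "0 0 0 0 0 90 0.2"

```text
t: 8.55
eef_pos: [0.5406, 0.2379, 0.1527]
eef_rot: [-0.078, 0.705, -0.076, -0.701]
ft_force: [-0.5, 1.1, -0.2]
finger_gap: 0.0549
```

```bash
python3 - <<'E'
from plant import robot
from m import *
s=robot.get_state();print(s["eef_pos"],s["ft_force"],s["finger_gap"])
im=robot.get_image("scene")["img"]
cv2.imwrite("pics/sz5.png",cv2.resize(im[60:260,280:480],None,fx=3,fy=3,interpolation=2))
im=robot.get_image("wrist")["img"];cv2.imwrite("pics/w5.png",im)
E
```

```text
[0.54060872 0.23785176 0.15273795] [-0.46307956  1.14153161 -0.21562252] 0.05488187380099956
```

View pics/sz5.png

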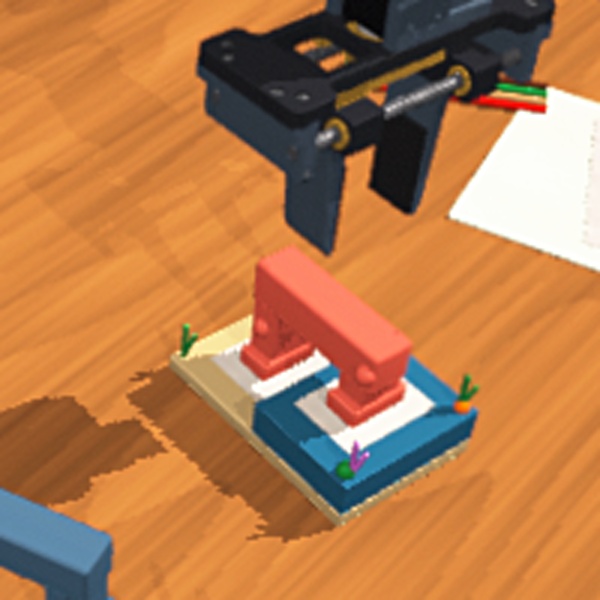

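View pics/w5.png

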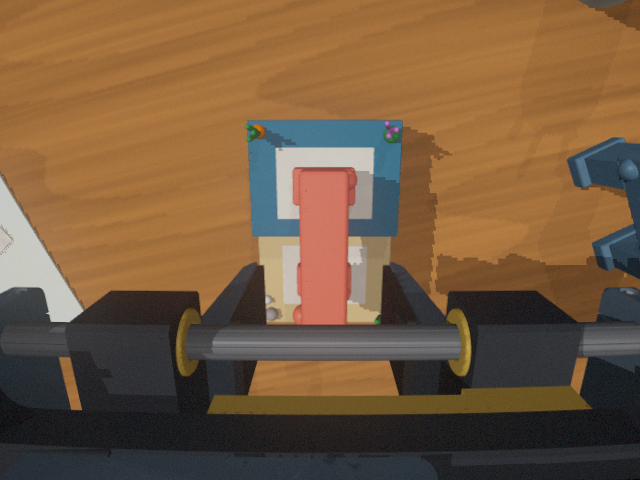

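The arch stands free with both feet inside the white patches: short foot at about (325,187) in the wrist view, long foot behind it. I shut the fingers for the press and measure the crown.

>>> play_rows --pt "0 0 0 0 0 0 -1" --pt "0 0 0 0 0 0 -1" --pt "0 0 0 0 0 0 -1" --pt "0 0 0 0 0 0 -1" --pt "0 0 0 0 0 0 -1"

```text
t: 9.15
eef_pos: [0.5389, 0.2372, 0.1497]
eef_rot: [0.077, -0.703, 0.077, 0.703]
ft_force: [-0.9, 0.4, -0.5]
finger_gap: 0.0175
```

>>> play_rows --pt "0 0 0 0 0 0 -1" --pt "0 0 0 0 0 0 -1" --pt "0 0 0 0 0 0 -1" --pt "0 0 0 0 0 0 -1" --pt "0 0 0 0 0 0 -1"

```text
t: 9.65
eef_pos: [0.539, 0.2372, 0.15]
eef_rot: [-0.077, 0.703, -0.077, -0.703]
ft_force: [0.7, -0.4, 0.3]
finger_gap: 0.0005
```

>>> play_rows --pt "0 0 0 0 0 0 -1" --pt "0 0 0 0 0 0 -1" --pt "0 0 0 0 0 0 -1"

```text
t: 9.95
eef_pos: [0.539, 0.2372, 0.15]
eef_rot: [0.077, -0.703, 0.077, 0.703]
ft_force: [-0.2, -0.8, 0.3]
finger_gap: 0.0006
```

```bash
python3 - <<'E'
from plant import robot
from m import *
s=robot.get_state();print(s["eef_pos"],s["ft_force"],s["finger_gap"])
d=robot.get_image("scene")
h=cv2.cvtColor(d["img"],cv2.COLOR_BGR2HSV);H,S,V=[h[...,i].astype(int) for i in range(3)]
m=((H<9)|(H>174))&(S>110)
c=proj(d,[[.5387,.2373,.092]])[0]
for th in(225,235,245): print(rect(d,comp(m&(V>th),c),.092))
E
```

```text
[0.53899839 0.23717798 0.14999854] [-0.21368953 -0.83350206  0.31416188] 0.0006053803149036682
(array([540.6, 236.8]), array([110.8,  29.9], dtype=float32), -12.5)
(array([540.2, 237.1]), array([109.9,  29.3], dtype=float32), -12.5)
(array([539.9, 237.6]), array([109.1,  28.5], dtype=float32), -12.5)
```

The crown measures 110 × 30 mm at z 0.092, centred at (540,237) mm with yaw −12.5°, which matches the seat. Now the press.

>>> play_rows --pt "0 0 0 0 0 -20 -1" --pt "0 0 0 0 0 -40 -1" --pt "0 0 0 0 0 -52 -1" --pt "0 0 0 0 0 -55 -1" --pt "0 0 0 0 0 -55 -1"

```text
t: 10.5
eef_pos: [0.539, 0.2372, 0.0948]
eef_rot: [0.077, -0.703, 0.077, 0.703]
ft_force: [-0.2, 0.1, 0.4]
finger_gap: 0.0007
```

>>> play_rows --pt "0 0 0 0 0 -1 -1" --pt "0 0 0 0 0 -2 -1" --pt "0 0 0 0 0 -2 -1" --pt "0 0 0 0 0 -2 -1"

```text
t: 10.9
eef_pos: [0.5392, 0.2373, 0.0934]
eef_rot: [-0.077, 0.703, -0.077, -0.703]
ft_force: [1.4, 0.3, 0.0]
finger_gap: 0.0004
```

>>> play_rows --pt "0 0 0 0 0 -0.5 -1" --pt "0 0 0 0 0 -1 -1" --pt "0 0 0 0 0 -1 -1"

```text
t: 11.2
eef_pos: [0.5391, 0.2372, 0.0923]
eef_rot: [-0.077, 0.703, -0.077, -0.703]
ft_force: [-1.5, -0.4, 1.8]
finger_gap: 0.0002
```

>>> play_rows --pt "0 0 0 0 0 -0.5 -1" --pt "0 0 0 0 0 -0.5 -1" --pt "0 0 0 0 0 -0.5 -1"

```text
t: 11.5
eef_pos: [0.5391, 0.2372, 0.0923]
eef_rot: [-0.077, 0.703, -0.077, -0.703]
ft_force: [-1.0, -0.0, 5.8]
finger_gap: 0.0004
```

>>> play_rows --pt "0 0 0 0 0 -0.3 -1" --pt "0 0 0 0 0 -0.3 -1" --pt "0 0 0 0 0 -0.3 -1" --pt "0 0 0 0 0 -0.3 -1"

```text
t: 11.9
eef_pos: [0.5391, 0.2372, 0.0923]
eef_rot: [-0.077, 0.703, -0.077, -0.703]
ft_force: [-2.2, -1.3, 8.2]
finger_gap: 0.0004
```

>>> play_rows --pt "0 0 0 0 0 5 -1" --pt "0 0 0 0 0 30 -1" --pt "0 0 0 0 0 75 -1" --pt "0 0 0 0 0 110 -1" --pt "0 0 0 0 0 110 -1"

```text
t: 12.4
eef_pos: [0.542, 0.2384, 0.2069]
eef_rot: [-0.079, 0.706, -0.075, -0.699]
ft_force: [-0.0, -0.3, 0.8]
finger_gap: 0.0006
```

>>> play_rows --pt "0 0 0 0 0 0 -1" --pt "0 0 0 0 0 0 -1" --pt "0 0 0 0 0 0 -1"

```text
t: 12.7
eef_pos: [0.5382, 0.2368, 0.1994]
eef_rot: [0.077, -0.702, 0.078, 0.704]
ft_force: [-0.1, 0.4, 0.3]
finger_gap: 0.0002
```

```bash
python3 - <<'E'
from plant import robot
from m import *
s=robot.get_state();print(s["eef_pos"],s["ft_force"],s["qvel"].round(3))
d=robot.get_image("scene");cv2.imwrite("pics/end.png",d["img"])
h=cv2.cvtColor(d["img"],cv2.COLOR_BGR2HSV);H,S,V=[h[...,i].astype(int) for i in range(3)]
m=((H<9)|(H>174))&(S>110)
c=proj(d,[[.5387,.2373,.092]])[0]
for th in(225,245): print(rect(d,comp(m&(V>th),c),.092))
E
```

```text
[0.53817026 0.2368181  0.19944518] [-0.1430839   0.35702604  0.32381042] [-0.001  0.002 -0.006 -0.     0.     0.001]
(array([540.2, 237. ]), array([109.9,  29.6], dtype=float32), -12.5)
(array([540.1, 237.6]), array([108.3,  28.2], dtype=float32), -12.8)
```

View pics/end.png

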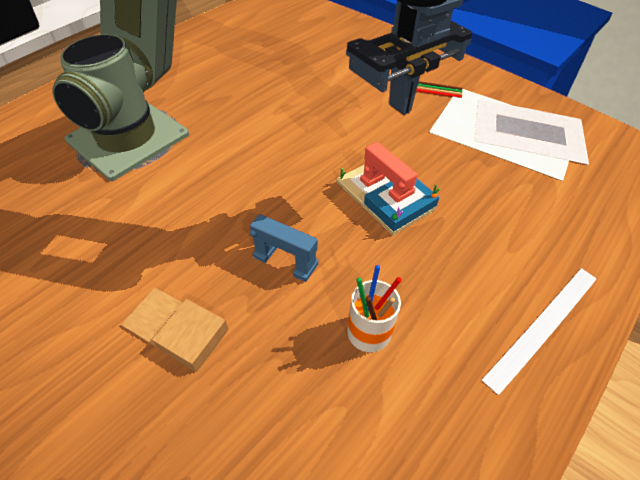

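The scene view shows the arch standing on the set at about (390,172), with the gripper clear above it. The blue-grey arch (285,245) and the tin (373,310) are where they started.

```bash
python3 -c "
from plant import robot
print(robot.hand_in())"
```

```text
the job is handed in; nothing more can be done
None
```

The coral arch is standing on the set, long leg on the lower deck's white patch and short leg on the upper. It has been released, and I handed the job in at about 12.8 s; the hand-in gives no verdict.

- **Press test:** I pressed on the crown with the fingers shut, reading about 6 N and then 8 N. The finger height held at 92.3 mm throughout, so it did not rock. Then I backed off about 105 mm.
- **Final position:** the crown centre measured about (540, 237) mm at −12.5°, against my seat estimate of (539, 237) mm at −12.6°. The crown's apparent size fits a top height of 92 mm, as it should. This came from the scene camera only, because the arm blocked the top camera.
- **Bystanders:** the blue-grey arch and the pencil tin look unmoved in the last picture; I did not measure them. The arm was touching nothing at the end.
- **Disagreements:** the wrist camera differed from the others by about 2 mm on the arch's starting position, within the calibration error. No check failed.

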